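# Pack the material-sample caddy and raise its carry handle

## Task

Get the sample caddy ready to carry to the client. First fold its upright carry handle down out of the way, then put every sample block that is out on the desk or in another block's pocket back into the pocket of its own shape, as the labels show, flat and fully home. With all of them in and the handle still down, swing the handle back up until it snaps past its catch onto the upright stop, and leave everything else on the desk where it is.

Things in the scene. Friction and masses are not known exactly. Their poses are not given: they have to be found in the camera images.
- caddy: the sample caddy: a fixed plywood tray 220 mm (its x) by 336 mm (its y), 36 mm high; in its felt insert, flush with the rim, six pockets in two rows, each the outline of one block plus 2 mm all round, with a paper label showing it. Origin: centre of its underside; x to its far side, where the handle folds. Pocket floors are 16 mm below the rim: a seated block stands 14 mm proud
- plank: oak flooring sample, straight-sided block 46 x 112 x 30 mm. Loose; may be absent. Origin at the centre of its underside, z up when it lies flat; x is across its 46 mm width, y along its 112 mm length
- disc: marble sample, round block 58 mm in diameter, 30 mm thick. Loose; may be absent. Origin at the centre of its underside, z up when it lies flat; round, so x and y do not matter
- square: terracotta sample, square block 60 x 60 x 30 mm. Loose; may be absent. Origin at the centre of its underside, z up when it lies flat; x and y are square to its sides; any quarter turn fits
- corner: dark-wood picture-frame corner sample, an L of two 36 mm wide limbs, 84 x 84 mm over all, 30 mm thick. Loose; may be absent. Origin at the centre of its underside, z up when it lies flat; that is of its 84 mm outline, just off the wood. One limb runs along y for all 84 mm, at x -42 to -6 mm; the other along x, at y +6 to +42 mm, out to x +42 mm. Fits one way only, axes as the pocket's
- brick: concrete sample, oblong block 46 x 80 x 30 mm. Loose; may be absent. Origin at the centre of its underside, z up when it lies flat; x is across its 46 mm width, y along its 80 mm length; when present it starts misfiled in the plank's pocket
- slip: small concrete sample, oblong block 34 x 60 x 30 mm. Loose; may be absent. Origin at the centre of its underside, z up when it lies flat; x is across its 34 mm width, y along its 60 mm length
- pocket_plank (a point): pocket of the plank (50 x 116 mm, near row, right as seen from the robot), a point on its floor where the block's origin belongs; same axes as the caddy, the block lies with its x along this x (either way round)
- pocket_disc (a point): pocket of the disc (round, 62 mm, near row, middle as seen from the robot), a point on its floor where the block's origin belongs; same axes as the caddy, the block lies with its x along this x
- pocket_square (a point): pocket of the square (64 x 64 mm, near row, left as seen from the robot), a point on its floor where the block's origin belongs; same axes as the caddy, the block lies with its x along this x
- pocket_corner (a point): pocket of the corner (L-shaped, 88 x 88 mm over all with 40 mm limbs, far row, right as seen from the robot), a point on its floor where the block's origin belongs; same axes as the caddy, the block lies with its x along this x
- pocket_brick (a point): pocket of the brick (50 x 84 mm, far row, middle as seen from the robot), a point on its floor where the block's origin belongs; same axes as the caddy, the block lies with its x along this x (either way round)
- pocket_slip (a point): pocket of the slip (38 x 64 mm, far row, left as seen from the robot), a point on its floor where the block's origin belongs; same axes as the caddy, the block lies with its x along this x (either way round)
- handle (a joint): angle of the caddy's carry handle (rad): 0 = folded over the far side, on its stop 0.2 rad above level; 1.37 = upright on its end stop. It swings freely and falls back to 0 if let go too early: a spring ball catch is felt from about 0.95, passed at about 1.18, and from there pushes the handle onto the stop and holds it. About 3 N at the bar passes the catch either way
- handle_bar (a point): middle of the handle's round wooden bar, 22 mm in diameter, 336 mm long along the caddy's y, 150 mm from the hinge line, held by a flat steel strap at each end. Folded, it is 147 mm beyond the hinge line and 70 mm above the desk; upright, 190 mm above the desk over the caddy's middle. The bar does not spin in its straps: it turns in the fingers as the handle swings
- handle_hinge (a point): middle of the handle's hinge line, which runs along the caddy's y 40 mm above the desk; same axes as the caddy
- espresso_cup: white espresso cup, 62 mm wide, 56 mm high; bystander, origin at the centre of its underside
- mouse: white computer mouse, 104 x 60 x 33 mm; bystander, origin at the centre of its underside
- stapler: black stapler, 34 x 140 x 47 mm, long along its y; bystander, origin at the centre of its underside
- paper_tape: roll of paper tape lying flat, 88 mm wide, 25 mm high; bystander, origin at the centre of its underside
- glasses_case: blue glasses case, 62 x 160 x 38 mm, long along its y; bystander, origin at the centre of its underside
Mind the look-alikes: they are no part of the job. Of the things that look like the square, take the one that is farthest to the robot's right at the start.

How it is judged:
By the outcome, as a careful person would: the job done as asked, in the order asked, and still so for the second after the job is handed in, with the robot touching nothing.
Of plank, disc, square, corner, brick, slip only 4 to 6 are there at a start; the rules pass over those that are not, and their reading is None.
At some moment in a run one of plank, disc, square, corner, brick, slip may be knocked a few centimetres aside while the robot is not near it.
Once in a run the grip may slacken for a moment while it holds something.
It also fails if it takes over 210 s, if anything falls off the work surface, if the arm or the gripper's body presses on something with over 40 N, if the wrist force passes 120 N, or if a joint passes its speed limit or range.

## Robot

A 7-joint arm with a two-finger parallel gripper is mounted at the origin on the work surface. World frame = base frame: x ahead of the robot, y to its left, z up, the work surface at z = 0. Lengths are in m, angles in rad, forces in N, time in s.
With the tool pointing down it reaches from about 0.425 to 0.925 m from the base axis. Payload 6.8 kg.
Tool frame: the origin (TCP) lies midway between the tips of the shut fingers; the grasp point (between the pads) lies 19 mm behind it; z points along the fingers, y is the line along which they close (so a half turn about z gives the same grasp; the last joint's range is limited). The gripper opens to 85 mm and grips with 20 to 120 N. Pads are 22 mm wide; open, the fingers measure 114 mm over their backs; the gripper's body (76 mm by 85 mm) begins 54 mm behind the grasp point. The pads swing forward as they close: fully open they stand 13 mm farther back than shut.
Start: joints at [-1.389, 0.477, 0.022, 1.555, -0.011, 1.109, -0.083], TCP at [0.193, 0.647, 0.231] pointing down, gripper open.
Joint ranges: [-2.96, 2.96], [-0.34, 2.1], [-1.41, 1.46], [0.24, 2.44], [-1.37, 4.51], [0.17, 1.92], [-2.96, 2.96]. Speed limits (rad/s): [2.39, 2.39, 3.14, 3.14, 3.14, 3.14, 3.14].

## Interface

Orientations are given as a rotation vector (axis times angle).
In Python, from bench import get_obs, grab_frame, camera_params, r gives the robot as it stands.
- The arm moves only by the shell command python3 -m jog 'ROWS' [FORCE]. ROWS is JSON, a list of rows, each an object of numbers: "rx", "ry", "rz": the turn, a rotation vector about the world's x, y, z scaled (see below); "x", "y", "z": the shift along the world's x, y, z scaled (see below); "jaw": the opening, from -1 (shut) to 1 (fully open). In form: [{"rx": .., "ry": .., "rz": .., "x": .., "y": .., "z": .., "jaw": ..}, ...]. A call has 1 to 8 rows; each row shifts and turns the commanded pose from where the row before left it; what a row does not reach is not made up. The controller multiplies each number of a shift by 60 mm and each number of a turn by 10 degrees. A row lasts 1/8 s, in which the tool goes at most 62.5 mm and 10.7 degrees, less where a joint would pass 70% of its speed; a pose out of reach is approached as far as the arm can. A call with a number of a shift or a turn outside -1 to 1 is refused whole. A call with a gripper value outside its range is refused whole. The fingers move at their own pace and stop on an object; FORCE is the grip in N (left out, the last holds). Time passes only in rows, so rows that do not move let the fingers close. It gives the time, the measured TCP pose, the force, the opening and the grip force at its end, in the units of the state.
- get_obs(): the state, without advancing time (a new reading comes with each control period).
- grab_frame(name): name is "scene" or "top"; returns the picture (480x640x3 uint8, red, green, blue); there is no depth.
- camera_params(name): a dict with "fx", "fy", "cx", "cy" (pixels), "R" (3x3) and "t" (3): a world point X has camera coordinates R X + t. Camera axes: x right, y down, z forward; pixel columns grow to the right and rows downward; lengths in m; the calibration is good to about 2 mm. A picture is of the moment at which its call begins. camera_params takes no time and is no camera call.
- r.hand_in(): hands the job in; it is judged then, once.
The state is a dict: "clock": time; "joints": joint angles; "qvel": joint speeds; "tau": joint torques, N m; "tcp_pos": TCP position; "orientation": TCP orientation; "contact_force": force on the tool from outside, world axes, zero at the start; "moment": the same for the moment, N m; "grip_width": finger opening in m; "gripper_force": force on a finger pad.
Only numpy, scipy, OpenCV 4.12 (cv2) and the standard library are available. Lean on these libraries where they do the work, as an engineer would, in place of code of your own. Each camera call takes 0.05 s, during which the arm holds its last target. There are 200 camera calls.

## Working session

There is one attempt and no reset: what is moved stays moved. The work goes in short steps, Python scripts to look and compute and a shell command to move; the robot and the scene stay as the last step left them, time stands still between calls to the robot, and variables do not carry over. Pictures are saved under pics/ and viewed, at most 14 in all, crops included, and the job is handed in when it is done.

```bash
mkdir -p pics; ls; python3 - <<'E'
from bench import get_obs, grab_frame, camera_params, r
import cv2,numpy as np
for n in("scene","top"):
    cv2.imwrite(f"pics/{n}0.png",grab_frame(n)[:,:,::-1]); p=camera_params(n); print(n,p)
    R=np.array(p["R"]);print(-R.T@np.array(p["t"]))
print(get_obs())
E
```

```text
pics
scene {'fx': 595.1884329905328, 'fy': 595.1884329905328, 'cx': 315.4049396417194, 'cy': 235.51852932297004, 'R': array([[ 0.66774746,  0.74438423,  0.00233341],
       [ 0.63189011, -0.56517241, -0.53037254],
       [-0.39348218,  0.35562938, -0.84776148]]), 't': array([-0.29200283, -0.29355904,  1.67590598])}
[ 1.03992034 -0.54455057  1.26575424]
top {'fx': 562.6314734546199, 'fy': 562.6314734546199, 'cx': 311.31918976202564, 'cy': 241.3551142722277, 'R': array([[-0.07390243, -0.99724625, -0.00619238],
       [-0.97478592,  0.07354614, -0.21067362],
       [ 0.21054891, -0.00953305, -0.97753684]]), 't': array([0.00243892, 0.50597576, 1.33210406])}
[ 0.21292524 -0.02208134  1.40879164]
{'clock': 0.1, 'joints': array([-1.38909959,  0.47770658,  0.02230229,  1.55632706, -0.01146659,
        1.10931655, -0.08309359]), 'qvel': array([-0.00076826, -0.00109103,  0.00089303, -0.00100415,  0.0015475 ,
       -0.00087121,  0.00011375]), 'tau': array([ 4.35633003e-03, -5.97751057e+01,  1.61392886e+00, -2.81950736e+01,
        1.28749071e-02,  4.97240777e-03, -1.30745335e-05]), 'tcp_pos': array([0.19273088, 0.64635052, 0.23044023]), 'orientation': array([-4.53484463e-01, -3.10858160e+00,  2.55445524e-03]), 'contact_force': array([-0.26558798, -0.38866662,  0.29276944]), 'moment': array([-0.00782055, -0.05155251, -0.02632714]), 'gripper_force': 0.0, 'grip_width': 0.08538972569987932}
```

View pics/top0.png

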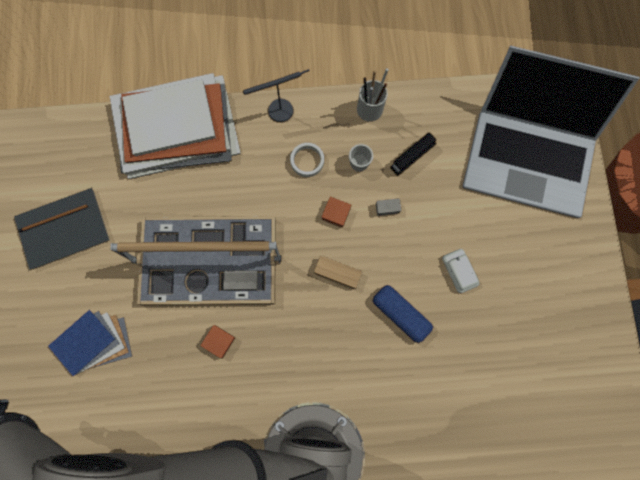

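View pics/scene0.png

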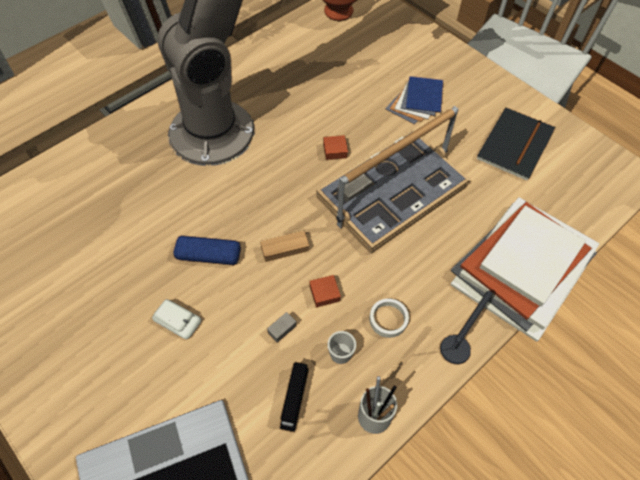

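Top view: the caddy is at (207,262) with the handle upright, and the brick is in the plank pocket at (240,281). The plank is at (338,273), the right-hand square at (336,211), the decoy at (217,341) and the slip at (388,207). The disc and corner appear to be absent.

```bash
cat > h.py <<'E'
from bench import get_obs, grab_frame, camera_params, r
import cv2,numpy as np
from scipy.spatial.transform import Rotation as Ro
def w(name,uv,z):
    p=camera_params(name);R=np.array(p["R"]);t=np.array(p["t"]);C=-R.T@t
    uv=np.atleast_2d(uv).astype(float)
    d=np.c_[(uv[:,0]-p["cx"])/p["fx"],(uv[:,1]-p["cy"])/p["fy"],np.ones(len(uv))]@R
    return (C+d*((z-C[2])/d[:,2])[:,None])[:,:2]
def px(name,X):
    p=camera_params(name);c=np.atleast_2d(X)@np.array(p["R"]).T+np.array(p["t"])
    return np.c_[c[:,0]/c[:,2]*p["fx"]+p["cx"],c[:,1]/c[:,2]*p["fy"]+p["cy"]]
def rectify(name,cx,cy,z,half,s=2000):  # ortho view; up=+x,left=+y ; s px per m
    n=int(2*half*s); q=np.float32([[0,0],[n,0],[n,n],[0,n]])
    X=np.array([[cx+half,cy+half,z],[cx+half,cy-half,z],[cx-half,cy-half,z],[cx-half,cy+half,z]])
    M=cv2.getPerspectiveTransform(px(name,X).astype(np.float32),q)
    return cv2.warpPerspective(grab_frame(name),M,(n,n),flags=cv2.INTER_CUBIC)
def st():
    o=get_obs();y=Ro.from_rotvec(o["orientation"]).as_matrix()[:,1]
    z=Ro.from_rotvec(o["orientation"]).as_matrix()[:,2]
    print(round(o["clock"],2),o["tcp_pos"].round(4),"yang",np.degrees(np.arctan2(y[1],y[0])).round(1),"tz",z.round(3),"F",o["contact_force"].round(1),"w",o["grip_width"].round(4),"gf",round(float(o["gripper_force"]),1))
E
python3 - <<'E'
from h import *
for n,uv,z in[("plank",(338,272),.03),("square",(336,211),.03),("slip",(388,206),.03),("decoy",(217,341),.03),("brick",(240,280),.05),("tape",(306,160),.025)]: print(n,w("top",uv,z)[0])
print("caddy corners",w("top",[(142,219),(274,218),(275,304),(139,306)],.036))
st()
a=rectify("top",.35,-.0,.05,.3,1000);b=rectify("top",.45,.17,.036,.2,1500)
cv2.imwrite("pics/b.png",b[:,:,::-1]);cv2.imwrite("pics/a.png",rectify("top",.48,-.12,.03,.15,2000)[:,:,::-1])
E
```

```text
plank [ 0.42748572 -0.09569375]
square [ 0.5837143  -0.10375372]
slip [ 0.58683154 -0.23646809]
decoy [0.28133146 0.21003163]
brick [0.4226102  0.14506261]
tape [ 0.72756346 -0.03777412]
caddy corners [[0.59826599 0.38616103]
 [0.57571381 0.05384766]
 [0.35943069 0.06439485]
 [0.37930973 0.39578859]]Traceback (most recent call last):
  File "<stdin>", line 4, in <module>
  File "h.py", line 20, in st
    print(round(o["clock"],2),o["tcp_pos"].round(4),"yang",np.degrees(np.arctan2(y[1],y[0])).round(1),"tz",z.round(3),"F",o["contact_force"].round(1),"w",o["grip_width"].round(4),"gf",round(float(o["gripper_force"]),1))
                                                                                                                                                          ^^^^^^^^^^^^^^^^^^^^^
AttributeError: 'float' object has no attribute 'round'
```

```bash
sed -i 's/o\["grip_width"\].round(4)/round(float(o["grip_width"]),4)/' h.py
cat > seg.py <<'E'
from h import *
def seg(img,cx,cy,half,mask,s):
    m=cv2.morphologyEx(mask.astype(np.uint8),cv2.MORPH_OPEN,np.ones((5,5)))
    cs,_=cv2.findContours(m,cv2.RETR_EXTERNAL,cv2.CHAIN_APPROX_NONE)
    for c in cs:
        if cv2.contourArea(c)<0.0008*s*s: continue
        (u,v),wh,a=cv2.minAreaRect(c); b=cv2.boxPoints(((u,v),wh,a))
        e=max((b[1]-b[0],b[2]-b[1]),key=np.linalg.norm)
        print("xy",round(cx+half-v/s,4),round(cy+half-u/s,4),"size mm",np.round(np.array(wh)/s*1000),"long axis ang",round(np.degrees(np.arctan2(-e[0],-e[1]))%180,1))
E
python3 - <<'E'
from seg import *
st()
b=rectify("top",.47,.21,.036,.2,1400);a=rectify("top",.48,-.14,.03,.15,1800)
cv2.imwrite("pics/b.png",b[:,:,::-1]);cv2.imwrite("pics/a.png",a[:,:,::-1])
hsv=cv2.cvtColor(a,cv2.COLOR_RGB2HSV);H,S,V=hsv[...,0].astype(int),hsv[...,1],hsv[...,2]
print(hsv[[int((.78-.15*2+.15-.427)*0+ (0.63-x)*1800) for x in(.427,.584,.587)],[int((.01-y)*1800) for y in(-.0957,-.1037,-.2365)]], hsv[270,500],hsv[450,100])
for m in ((H<10)&(S>130),(S<60)): seg(a,.48,-.14,.15,m,1800)
E
```

```text
0.1 [0.1927 0.6464 0.2304] yang 73.4 tz [-0.    -0.002 -1.   ] F [-0.3 -0.4  0.3] w 0.0854 gf 0.0
[[ 17  95 159]
 [  9 152 139]
 [ 21  15 119]] [ 18  80 157] [ 19  77 168]
xy 0.5856 -0.2367 size mm [41. 64.] long axis ang 91.8
```

View pics/b.png

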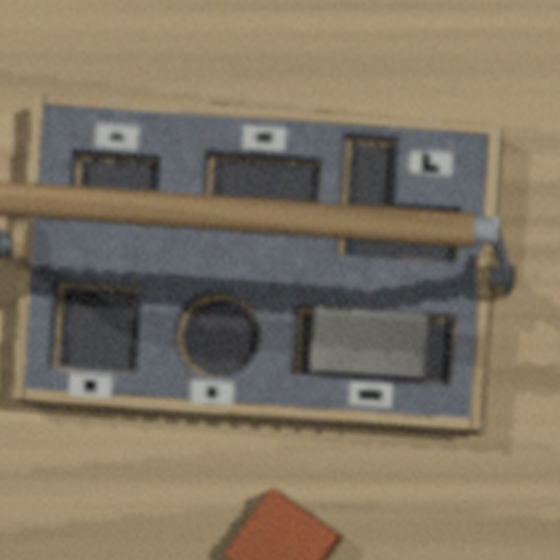

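View pics/a.png

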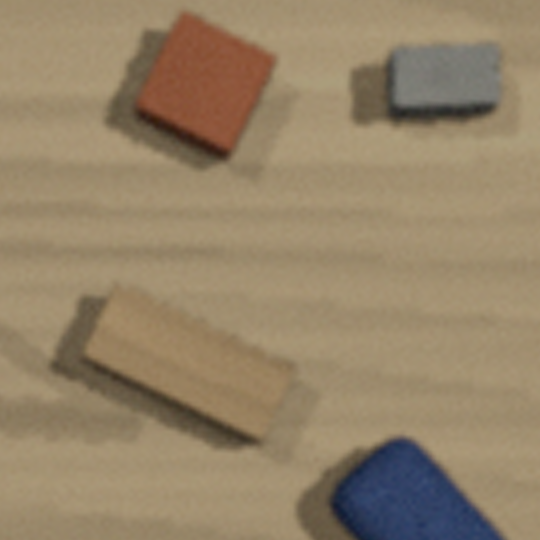

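b.png shows the plank pocket at (375,345), the square pocket at (96,327), the slip pocket's top edge at (116,152) and the brick pocket's top edge at (263,154). The disc and L pockets are empty. The caddy is centred near (0.479,0.224) with a yaw of about -3.7°. a.png shows the square at (206,84), the slip at (445,78) and the plank at (190,362). First I'll fold the handle.

```bash
python3 -m jog '[{"x":0.4,"y":-0.88,"rz":-0.96,"jaw":-1},{"x":0.4,"y":-0.88,"rz":-0.96,"jaw":-1},{"x":0.4,"y":-0.88,"rz":-0.96,"jaw":-1},{"x":0.4,"y":-0.88,"rz":-0.96,"jaw":-1},{"x":0.4,"y":-0.88,"rz":-0.96,"jaw":-1},{"x":0.4,"y":-0.88,"rz":-0.96,"jaw":-1},{"x":0.4,"y":-0.88,"rz":-0.96,"jaw":-1},{"x":0.4,"y":-0.88,"rz":-0.96,"jaw":-1}]' 40; python3 -c "from h import *;st()"
```

```text
0.2 [0.1928 0.6465 0.2307] yang 73.4 tz [-0.    -0.001 -1.   ] F [-0.2  0.2 -1.4] w 0.0853 gf 0.0validation failed for argument at $[0]...
```

```bash
python3 -m jog '[{"rx":0,"ry":0,"rz":-0.96,"x":0.4,"y":-0.88,"z":0,"jaw":-1},{"rx":0,"ry":0,"rz":-0.96,"x":0.4,"y":-0.88,"z":0,"jaw":-1},{"rx":0,"ry":0,"rz":-0.96,"x":0.4,"y":-0.88,"z":0,"jaw":-1},{"rx":0,"ry":0,"rz":-0.96,"x":0.4,"y":-0.88,"z":0,"jaw":-1},{"rx":0,"ry":0,"rz":-0.96,"x":0.4,"y":-0.88,"z":0,"jaw":-1},{"rx":0,"ry":0,"rz":-0.96,"x":0.4,"y":-0.88,"z":0,"jaw":-1},{"rx":0,"ry":0,"rz":-0.96,"x":0.4,"y":-0.88,"z":0,"jaw":-1},{"rx":0,"ry":0,"rz":-0.96,"x":0.4,"y":-0.88,"z":0,"jaw":-1}]' 40; python3 -c "from h import *;st()"
```

```text
clock: 1.2
tcp_pos: [0.3854, 0.2227, 0.2315]
orientation: [-2.292, -2.148, -0.001]
contact_force: [1.4, 1.3, 0.6]
grip_width: 0.0004
gripper_force: 0.0
1.2 [0.3854 0.2227 0.2315] yang -3.7 tz [ 0.     0.001 -1.   ] F [1.4 1.3 0.6] w 0.0004 gf 0.0
```

```bash
python3 -m jog '[{"rx":0,"ry":0,"rz":0,"x":0.0,"y":0,"z":-0.55,"jaw":-1},{"rx":0,"ry":0,"rz":0,"x":0.4,"y":0,"z":-0.55,"jaw":-1},{"rx":0,"ry":0,"rz":0,"x":0.5,"y":-0.03,"z":0,"jaw":-1},{"rx":0,"ry":0,"rz":0,"x":0.5,"y":-0.03,"z":0,"jaw":-1},{"rx":0,"ry":0,"rz":0,"x":0.4,"y":-0.03,"z":0,"jaw":-1},{"rx":0,"ry":0,"rz":0,"x":0.4,"y":-0.03,"z":0,"jaw":-1},{"rx":0,"ry":0,"rz":0,"x":0.4,"y":-0.03,"z":0,"jaw":-1},{"rx":0,"ry":0,"rz":0,"x":0,"y":0,"z":0,"jaw":-1}]'; python3 - <<'E'
from h import *
st();cv2.imwrite("pics/f1.png",grab_frame("scene")[80:320,240:560,::-1])
E
```

```text
clock: 2.2
tcp_pos: [0.5421, 0.2149, 0.1652]
orientation: [2.287, 2.152, 0.0]
contact_force: [-0.2, -0.2, -0.5]
grip_width: 0.0
gripper_force: 0.0
2.2 [0.5421 0.2149 0.1652] yang -3.5 tz [ 0.001 -0.001 -1.   ] F [-0.2 -0.2 -0.5] w 0.0 gf 0.0
```

View pics/f1.png

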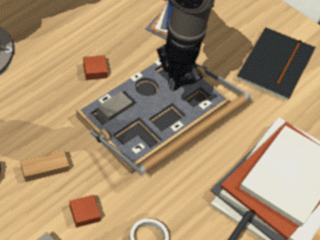

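The scene view shows the handle folded over the far side. Next I move over the slip and measure the cleared caddy.

```bash
python3 -m jog '[{"rx":0,"ry":0,"rz":0.06,"x":0.1,"y":-0.94,"z":0.1,"jaw":1},{"rx":0,"ry":0,"rz":0.06,"x":0.1,"y":-0.94,"z":0.1,"jaw":1},{"rx":0,"ry":0,"rz":0.06,"x":0.1,"y":-0.94,"z":0,"jaw":1},{"rx":0,"ry":0,"rz":0.06,"x":0.1,"y":-0.94,"z":0,"jaw":1},{"rx":0,"ry":0,"rz":0.06,"x":0.1,"y":-0.94,"z":0,"jaw":1},{"rx":0,"ry":0,"rz":0.06,"x":0.1,"y":-0.94,"z":0,"jaw":1},{"rx":0,"ry":0,"rz":0.06,"x":0.1,"y":-0.94,"z":0,"jaw":1},{"rx":0,"ry":0,"rz":0.06,"x":0.1,"y":-0.94,"z":0,"jaw":1}]'; python3 - <<'E'
from h import *
st();b=rectify("top",.47,.21,.036,.2,1500);a=rectify("scene",.47,.21,.036,.2,1500)
cv2.imwrite("pics/c.png",b[120:500,:,::-1]);cv2.imwrite("pics/cs.png",a[120:500,:,::-1])
E
```

```text
clock: 3.25
tcp_pos: [0.5883, -0.2361, 0.1773]
orientation: [-2.192, -2.249, -0.001]
contact_force: [1.1, -0.1, 0.5]
grip_width: 0.0852
gripper_force: 0.0
3.25 [ 0.5883 -0.2361  0.1773] yang 1.5 tz [-0.     0.001 -1.   ] F [ 1.1 -0.1  0.5] w 0.0852 gf 0.0
```

View pics/c.png

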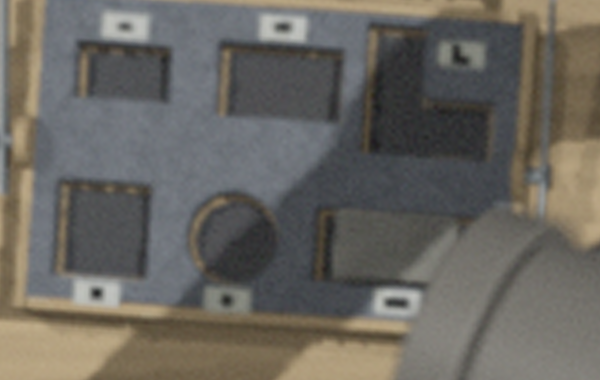

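View pics/cs.png

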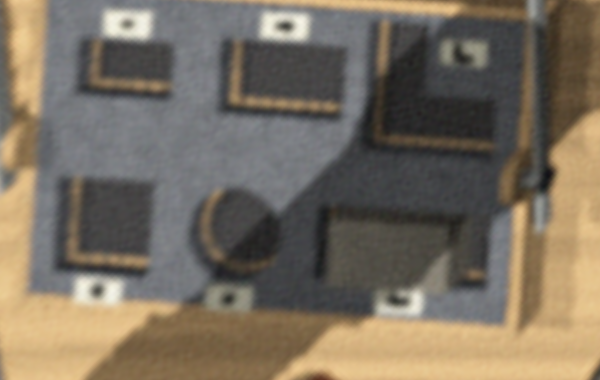

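Both views agree to about 3 mm on the pockets. Averaged centres: slip (.544,.327), brick (.537,.221), square (.439,.340), plank (.425,.141). Now I grasp the slip.

```bash
python3 -m jog '[{"rx":0,"ry":0,"rz":0,"x":0.02,"y":-0.05,"z":-0.95,"jaw":1},{"rx":0,"ry":0,"rz":0,"x":0,"y":0,"z":-0.9,"jaw":1},{"rx":0,"ry":0,"rz":0,"x":0,"y":0,"z":-0.6,"jaw":1},{"rx":0,"ry":0,"rz":0,"x":0,"y":0,"z":-0.33,"jaw":1},{"rx":0,"ry":0,"rz":0,"x":0,"y":0,"z":0,"jaw":-1},{"rx":0,"ry":0,"rz":0,"x":0,"y":0,"z":0,"jaw":-1},{"rx":0,"ry":0,"rz":0,"x":0,"y":0,"z":0,"jaw":-1},{"rx":0,"ry":0,"rz":0,"x":0,"y":0,"z":0,"jaw":-1}]' 60; python3 -m jog '[{"rx":0,"ry":0,"rz":-0.26,"x":0,"y":0.1,"z":0.9,"jaw":-1},{"rx":0,"ry":0,"rz":-0.26,"x":-0.1,"y":0.9,"z":0.4,"jaw":-1}]'
```

```text
clock: 4.35
tcp_pos: [0.5914, -0.2393, 0.0125]
orientation: [2.192, 2.246, 0.003]
contact_force: [-0.7, 0.4, 8.3]
grip_width: 0.0328
gripper_force: 61.9
clock: 4.6
tcp_pos: [0.5854, -0.1837, 0.0921]
orientation: [2.298, 2.132, 0.002]
contact_force: [0.9, 2.3, -2.1]
grip_width: 0.0328
gripper_force: 60.8
```

```bash
python3 -m jog '[{"rx":0,"ry":0,"rz":0,"x":-0.08,"y":0.95,"z":0.2,"jaw":-1},{"rx":0,"ry":0,"rz":0,"x":-0.08,"y":0.95,"z":0.2,"jaw":-1},{"rx":0,"ry":0,"rz":0,"x":-0.08,"y":0.95,"z":0,"jaw":-1},{"rx":0,"ry":0,"rz":0,"x":-0.08,"y":0.95,"z":0,"jaw":-1},{"rx":0,"ry":0,"rz":0,"x":-0.08,"y":0.95,"z":0,"jaw":-1},{"rx":0,"ry":0,"rz":0,"x":-0.08,"y":0.95,"z":0,"jaw":-1},{"rx":0,"ry":0,"rz":0,"x":-0.08,"y":0.95,"z":0,"jaw":-1},{"rx":0,"ry":0,"rz":0,"x":-0.08,"y":0.95,"z":-0.2,"jaw":-1}]';python3 -m jog '[{"rx":0,"ry":0,"rz":0,"x":-0.05,"y":0.9,"z":-0.5,"jaw":-1},{"rx":0,"ry":0,"rz":0,"x":0,"y":0.0,"z":0,"jaw":-1}]'; python3 - <<'E'
from h import *
st()
b=rectify("top",.52,.32,.036,.1,3000);a=rectify("scene",.52,.32,.036,.1,3000)
cv2.imwrite("pics/d.png",np.hstack([b[:,:400],a[:,:400]])[:,:,::-1] if 0 else cv2.resize(np.hstack([b,a]),(800,400))[:,:,::-1])
E
```

```text
clock: 5.6
tcp_pos: [0.5461, 0.2796, 0.1019]
orientation: [2.294, 2.146, 0.005]
contact_force: [0.9, 0.7, -1.2]
grip_width: 0.0324
gripper_force: 60.8
clock: 5.85
tcp_pos: [0.5389, 0.3376, 0.0681]
orientation: [-2.282, -2.155, 0.003]
contact_force: [-1.0, 0.3, -1.8]
grip_width: 0.0329
gripper_force: 60.7
5.85 [0.5389 0.3376 0.0681] yang -3.3 tz [-0.004  0.001 -1.   ] F [-1.   0.3 -1.8] w 0.0329 gf 60.7
```

View pics/d.png

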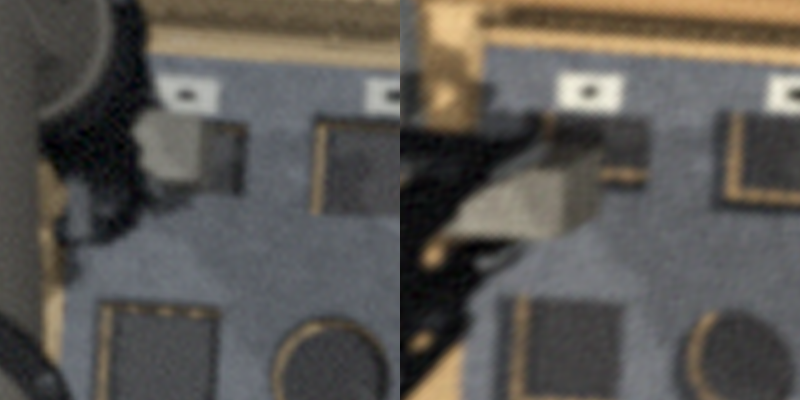

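```bash
python3 - <<'E'
from h import *
def rp(name,u,v,z,s=2000,x0=.62,y0=.42):
    X=[[x0-v/s,y0-u/s,.036]]; return w(name,px(name,X),z)[0].round(4)
print("top block -y end corners", rp("top",200,112,.0856),rp("top",200,183,.0856))
print("scene -y end: topface corners", rp("scene",558,0,0)*0, rp("scene",566-400,163,.0856),rp("scene",560-400,238,.0856),"bottom near",rp("scene",600-400,205,.0556))
E
```

```text
top block -y end corners [0.5513 0.3076] [0.5171 0.3076]
scene -y end: topface corners [0. 0.] [0.5587 0.3014] [0.5227 0.3043] bottom near [0.5258 0.3062]
```

```bash
python3 -m jog '[{"rx":0,"ry":0,"rz":-0.03,"x":0.09,"y":-0.16,"z":0,"jaw":-1},{"rx":0,"ry":0,"rz":0,"x":0,"y":0,"z":-0.2,"jaw":-1},{"rx":0,"ry":0,"rz":0,"x":0,"y":0,"z":-0.15,"jaw":-1}]';python3 -m jog '[{"rx":0,"ry":0,"rz":0,"x":0,"y":0,"z":-0.08,"jaw":-1},{"rx":0,"ry":0,"rz":0,"x":0,"y":0.0,"z":-0.06,"jaw":-1}]'; python3 -c "from h import *;st()"
```

```text
clock: 6.32
tcp_pos: [0.5482, 0.3205, 0.0489]
orientation: [-2.302, -2.138, 0.0]
contact_force: [-0.8, 0.6, -1.9]
grip_width: 0.0326
gripper_force: 60.7
clock: 6.58
tcp_pos: [0.5481, 0.321, 0.0475]
orientation: [-2.298, -2.135, 0.001]
contact_force: [-28.1, -15.0, 83.9]
grip_width: 0.0324
gripper_force: 72.0
6.58 [0.5481 0.321  0.0475] yang -4.2 tz [-0.003  0.003 -1.   ] F [-28.1 -15.   83.9] w 0.0324 gf 72.0
```

```bash
python3 -m jog '[{"rx":0,"ry":0,"rz":0,"x":0,"y":0,"z":0.25,"jaw":-1},{"rx":0,"ry":0,"rz":0,"x":0,"y":0,"z":0,"jaw":-1},{"rx":0,"ry":0,"rz":0,"x":0,"y":0,"z":0,"jaw":-1},{"rx":0,"ry":0,"rz":0,"x":0,"y":0,"z":0,"jaw":-1}]'; python3 - <<'E'
from h import *
st()
b=rectify("top",.52,.32,.036,.1,2000);a=rectify("scene",.52,.32,.036,.1,2000)
cv2.imwrite("pics/d2.png",cv2.resize(np.hstack([b,a]),(800,400))[:,:,::-1])
E
```

```text
clock: 7.08
tcp_pos: [0.5475, 0.3214, 0.0549]
orientation: [-2.299, -2.141, 0.003]
contact_force: [0.3, 0.2, -1.1]
grip_width: 0.0326
gripper_force: 61.5
7.08 [0.5475 0.3214 0.0549] yang -4.1 tz [-0.001 -0.001 -1.   ] F [ 0.3  0.2 -1.1] w 0.0326 gf 61.5
```

View pics/d2.png

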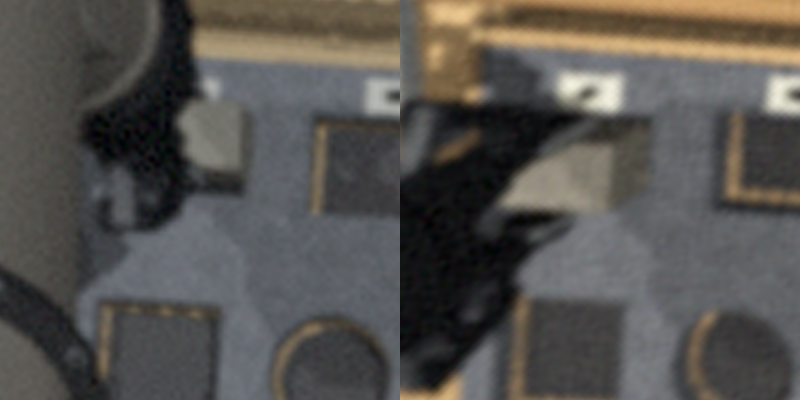

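```bash
python3 -m jog '[{"rx":0,"ry":0,"rz":0.04,"x":-0.055,"y":0.11,"z":0,"jaw":-1},{"rx":0,"ry":0,"rz":0,"x":0,"y":0,"z":0,"jaw":-1},{"rx":0,"ry":0,"rz":0,"x":0,"y":0,"z":-0.1,"jaw":-1},{"rx":0,"ry":0,"rz":0,"x":0,"y":0,"z":-0.06,"jaw":-1},{"rx":0,"ry":0,"rz":0,"x":0,"y":0,"z":0,"jaw":-1},{"rx":0,"ry":0,"rz":0,"x":0,"y":0,"z":0,"jaw":-1}]'
```

```text
clock: 7.92
tcp_pos: [0.5449, 0.3282, 0.0465]
orientation: [2.292, 2.148, -0.0]
contact_force: [-0.3, 0.0, -0.5]
grip_width: 0.0329
gripper_force: 61.5
```

```bash
python3 -m jog '[{"rx":0,"ry":0,"rz":0,"x":0,"y":0,"z":-0.08,"jaw":-1},{"rx":0,"ry":0,"rz":0,"x":0,"y":0,"z":-0.08,"jaw":-1},{"rx":0,"ry":0,"rz":0,"x":0,"y":0,"z":0,"jaw":-1},{"rx":0,"ry":0,"rz":0,"x":0,"y":0,"z":0,"jaw":-1}]'
```

```text
clock: 8.43
tcp_pos: [0.5448, 0.3282, 0.0369]
orientation: [2.292, 2.148, -0.0]
contact_force: [0.3, 0.4, -1.2]
grip_width: 0.0326
gripper_force: 61.5
```

```bash
python3 -m jog '[{"rx":0,"ry":0,"rz":0,"x":0,"y":0,"z":-0.03,"jaw":-1},{"rx":0,"ry":0,"rz":0,"x":0,"y":0,"z":0,"jaw":0.3},{"rx":0,"ry":0,"rz":0,"x":0,"y":0,"z":0,"jaw":0.3},{"rx":0,"ry":0,"rz":0,"x":0,"y":0,"z":0.9,"jaw":1},{"rx":0,"ry":0,"rz":0,"x":-0.5,"y":-0.77,"z":0,"jaw":1},{"rx":0,"ry":0,"rz":0,"x":-0.5,"y":-0.77,"z":0,"jaw":1},{"rx":0,"ry":0,"rz":0,"x":-0.5,"y":-0.77,"z":0,"jaw":1},{"rx":0,"ry":0,"rz":0,"x":-0.5,"y":-0.77,"z":0,"jaw":1}]'; python3 -m jog '[{"rx":0,"ry":0,"rz":0,"x":0,"y":0,"z":-0.3,"jaw":1},{"rx":0,"ry":0,"rz":0,"x":0,"y":0,"z":-0.25,"jaw":1},{"rx":0,"ry":0,"rz":0,"x":0,"y":0,"z":0,"jaw":1},{"rx":0,"ry":0,"rz":0,"x":0,"y":0,"z":0,"jaw":1}]'; python3 - <<'E'
from h import *
st()
a=rectify("scene",.50,.24,.05,.2,1500); t=rectify("top",.5,.24,.05,.2,1500)
cv2.imwrite("pics/e.png",cv2.resize(np.hstack([t,a]),(800,400))[:,:,::-1])
E
```

```text
clock: 9.43
tcp_pos: [0.424, 0.1422, 0.0893]
orientation: [2.292, 2.148, 0.001]
contact_force: [0.6, -1.4, -0.1]
grip_width: 0.0848
gripper_force: 0.0
clock: 9.93
tcp_pos: [0.4253, 0.1439, 0.0562]
orientation: [2.291, 2.149, 0.0]
contact_force: [-0.5, 0.1, -0.7]
grip_width: 0.0853
gripper_force: 0.0
9.93 [0.4253 0.1439 0.0562] yang -3.7 tz [ 0. -0. -1.] F [-0.5  0.1 -0.7] w 0.0853 gf 0.0
```

View pics/e.png

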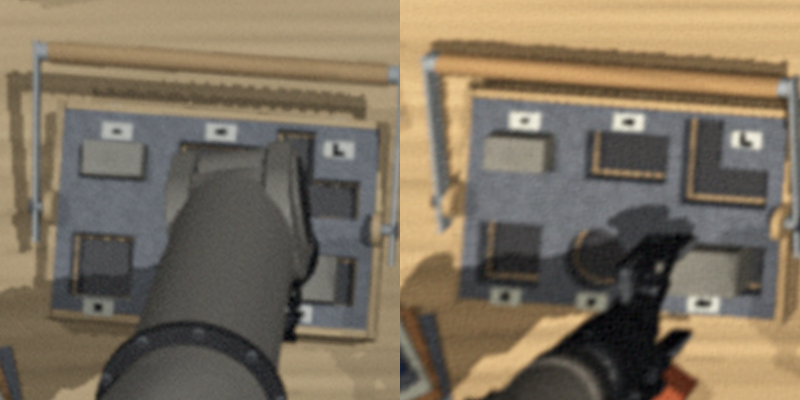

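The slip is flat in its pocket, and the handle is still down. Now I grip the brick.

```bash
python3 -m jog '[{"rx":0,"ry":0,"rz":0,"x":0,"y":0,"z":-0.31,"jaw":1},{"rx":0,"ry":0,"rz":0,"x":0,"y":0,"z":0,"jaw":1},{"rx":0,"ry":0,"rz":0,"x":0,"y":0,"z":0,"jaw":-1},{"rx":0,"ry":0,"rz":0,"x":0,"y":0,"z":0,"jaw":-1},{"rx":0,"ry":0,"rz":0,"x":0,"y":0,"z":0,"jaw":-1},{"rx":0,"ry":0,"rz":0,"x":0,"y":0,"z":0,"jaw":-1}]' 60; python3 -c "from h import *;st()"; python3 -m jog '[{"rx":0,"ry":0,"rz":0,"x":0,"y":0,"z":0.3,"jaw":-1},{"rx":0,"ry":0,"rz":0,"x":0,"y":0,"z":0.5,"jaw":-1},{"rx":0,"ry":0,"rz":0,"x":0,"y":0,"z":0,"jaw":-1}]'
```

```text
clock: 10.78
tcp_pos: [0.4252, 0.1437, 0.0384]
orientation: [-2.292, -2.148, -0.002]
contact_force: [-2.2, -0.7, 8.6]
grip_width: 0.0443
gripper_force: 60.4
10.78 [0.4252 0.1437 0.0384] yang -3.7 tz [ 0.001  0.001 -1.   ] F [-2.2 -0.7  8.6] w 0.0443 gf 60.4
clock: 11.15
tcp_pos: [0.426, 0.1441, 0.0871]
orientation: [2.292, 2.148, 0.006]
contact_force: [0.8, -0.9, -2.2]
grip_width: 0.0446
gripper_force: 62.9
```

```bash
python3 -m jog '[{"rx":0,"ry":0,"rz":0,"x":0.625,"y":0.434,"z":0,"jaw":-1},{"rx":0,"ry":0,"rz":0,"x":0.625,"y":0.434,"z":0,"jaw":-1},{"rx":0,"ry":0,"rz":0,"x":0.625,"y":0.434,"z":0,"jaw":-1},{"rx":0,"ry":0,"rz":0,"x":0,"y":0,"z":-0.3,"jaw":-1},{"rx":0,"ry":0,"rz":0,"x":0,"y":0,"z":0,"jaw":-1},{"rx":0,"ry":0,"rz":0,"x":0,"y":0,"z":-0.15,"jaw":-1},{"rx":0,"ry":0,"rz":0,"x":0,"y":0,"z":-0.1,"jaw":-1},{"rx":0,"ry":0,"rz":0,"x":0,"y":0,"z":0,"jaw":-1}]'
```

```text
clock: 12.15
tcp_pos: [0.5367, 0.2213, 0.0522]
orientation: [-2.292, -2.148, 0.001]
contact_force: [-0.2, -1.2, -1.5]
grip_width: 0.0443
gripper_force: 62.9
```

```bash
python3 -m jog '[{"rx":0,"ry":0,"rz":0,"x":0,"y":0,"z":-0.08,"jaw":-1},{"rx":0,"ry":0,"rz":0,"x":0,"y":0,"z":-0.05,"jaw":-1},{"rx":0,"ry":0,"rz":0,"x":0,"y":0,"z":0,"jaw":-1},{"rx":0,"ry":0,"rz":0,"x":0,"y":0,"z":0,"jaw":-1}]'
```

```text
clock: 12.65
tcp_pos: [0.5374, 0.2216, 0.0448]
orientation: [2.292, 2.148, 0.0]
contact_force: [-0.3, -0.2, -1.2]
grip_width: 0.0443
gripper_force: 62.9
```

```bash
python3 -m jog '[{"rx":0,"ry":0,"rz":0,"x":0,"y":0,"z":-0.1,"jaw":-1},{"rx":0,"ry":0,"rz":0,"x":0,"y":0,"z":0,"jaw":-1},{"rx":0,"ry":0,"rz":0,"x":0,"y":0,"z":0,"jaw":0.5},{"rx":0,"ry":0,"rz":0,"x":0,"y":0,"z":0,"jaw":1},{"rx":0,"ry":0,"rz":0,"x":0,"y":0,"z":0.7,"jaw":1},{"rx":0,"ry":0,"rz":0,"x":0,"y":0,"z":0.5,"jaw":1}]'; python3 - <<'E'
from h import *
st()
a=rectify("scene",.51,-.10,.03,.13,1540); t=rectify("top",.51,-.10,.03,.13,1540)
cv2.imwrite("pics/g.png",np.hstack([t,a])[:,:,::-1])
E
```

```text
clock: 13.4
tcp_pos: [0.5376, 0.2215, 0.112]
orientation: [2.292, 2.148, 0.001]
contact_force: [1.1, 0.1, 0.1]
grip_width: 0.0854
gripper_force: 0.0
13.4 [0.5376 0.2215 0.112 ] yang -3.7 tz [ 0.001  0.    -1.   ] F [1.1 0.1 0.1] w 0.0854 gf 0.0
```

View pics/g.png

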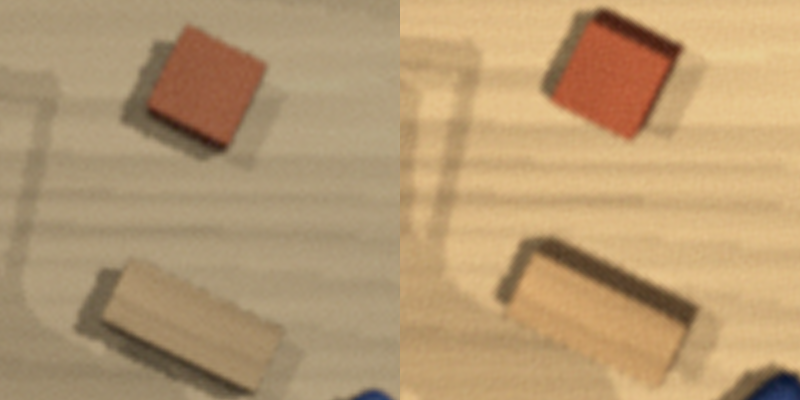

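The brick is placed. Plank: top (193,322) and scene (198,318) give about (.432,-.097), long axis near 65.6°. Square: (208,84) and (215,77) give about (.588,-.107) at -27°. Next is the plank.

```bash
python3 -m jog '[{"rx":0,"ry":0,"rz":-0.345,"x":-0.293,"y":-0.885,"z":0,"jaw":1},{"rx":0,"ry":0,"rz":-0.345,"x":-0.293,"y":-0.885,"z":0,"jaw":1},{"rx":0,"ry":0,"rz":-0.345,"x":-0.293,"y":-0.885,"z":0,"jaw":1},{"rx":0,"ry":0,"rz":-0.345,"x":-0.293,"y":-0.885,"z":0,"jaw":1},{"rx":0,"ry":0,"rz":-0.345,"x":-0.293,"y":-0.885,"z":0,"jaw":1},{"rx":0,"ry":0,"rz":-0.345,"x":-0.293,"y":-0.885,"z":0,"jaw":1},{"rx":0,"ry":0,"rz":0,"x":0,"y":0,"z":-0.4,"jaw":1},{"rx":0,"ry":0,"rz":0,"x":0,"y":0,"z":-0.4,"jaw":1}]'; python3 -m jog '[{"rx":0,"ry":0,"rz":0,"x":0,"y":0,"z":-0.5,"jaw":1},{"rx":0,"ry":0,"rz":0,"x":0,"y":0,"z":-0.38,"jaw":1},{"rx":0,"ry":0,"rz":0,"x":0,"y":0,"z":0,"jaw":1},{"rx":0,"ry":0,"rz":0,"x":0,"y":0,"z":0,"jaw":-1},{"rx":0,"ry":0,"rz":0,"x":0,"y":0,"z":0,"jaw":-1},{"rx":0,"ry":0,"rz":0,"x":0,"y":0,"z":0,"jaw":-1},{"rx":0,"ry":0,"rz":0,"x":0,"y":0,"z":0,"jaw":-1}]'
```

```text
clock: 14.5
tcp_pos: [0.4315, -0.0977, 0.062]
orientation: [2.642, 1.699, 0.001]
contact_force: [-0.0, -0.6, 1.3]
grip_width: 0.0854
gripper_force: 0.0
clock: 15.38
tcp_pos: [0.4325, -0.097, 0.0109]
orientation: [2.64, 1.701, 0.003]
contact_force: [-1.4, 0.1, 6.9]
grip_width: 0.0444
gripper_force: 61.1
```

```bash
python3 -m jog '[{"rx":0,"ry":0,"rz":0,"x":0,"y":0,"z":0.7,"jaw":-1},{"rx":0,"ry":0,"rz":0,"x":0,"y":0,"z":0.65,"jaw":-1},{"rx":0,"ry":0,"rz":0.414,"x":0.2,"y":0.795,"z":0,"jaw":-1},{"rx":0,"ry":0,"rz":0.414,"x":0.15,"y":0.795,"z":0,"jaw":-1},{"rx":0,"ry":0,"rz":0.414,"x":-0.05,"y":0.795,"z":0,"jaw":-1},{"rx":0,"ry":0,"rz":0.414,"x":-0.2,"y":0.795,"z":0,"jaw":-1},{"rx":0,"ry":0,"rz":0.414,"x":-0.21,"y":0.795,"z":0,"jaw":-1},{"rx":0,"ry":0,"rz":0,"x":0,"y":0,"z":-0.3,"jaw":-1}]';python3 -m jog '[{"rx":0,"ry":0,"rz":0,"x":0,"y":0,"z":0,"jaw":-1},{"rx":0,"ry":0,"rz":0,"x":0,"y":0,"z":0,"jaw":-1}]'
```

```text
clock: 16.38
tcp_pos: [0.4252, 0.1467, 0.0739]
orientation: [-2.282, -2.158, -0.007]
contact_force: [0.6, -0.7, -1.2]
grip_width: 0.0446
gripper_force: 62.6
clock: 16.62
tcp_pos: [0.4255, 0.1408, 0.0735]
orientation: [2.294, 2.146, 0.001]
contact_force: [-0.0, -0.5, -0.3]
grip_width: 0.0447
gripper_force: 62.4
```

```bash
python3 -m jog '[{"rx":0,"ry":0,"rz":0,"x":0,"y":0,"z":-0.2,"jaw":-1},{"rx":0,"ry":0,"rz":0,"x":0,"y":0,"z":-0.2,"jaw":-1},{"rx":0,"ry":0,"rz":0,"x":0,"y":0,"z":-0.12,"jaw":-1},{"rx":0,"ry":0,"rz":0,"x":0,"y":0,"z":0,"jaw":-1},{"rx":0,"ry":0,"rz":0,"x":0,"y":0,"z":0,"jaw":-1}]'
```

```text
clock: 17.25
tcp_pos: [0.4254, 0.1414, 0.0417]
orientation: [2.292, 2.148, 0.0]
contact_force: [0.1, -0.5, -0.4]
grip_width: 0.0445
gripper_force: 62.4
```

```bash
python3 -m jog '[{"rx":0,"ry":0,"rz":0,"x":0,"y":0,"z":-0.06,"jaw":-1},{"rx":0,"ry":0,"rz":0,"x":0,"y":0,"z":0,"jaw":-1},{"rx":0,"ry":0,"rz":0,"x":0,"y":0,"z":0,"jaw":0.6},{"rx":0,"ry":0,"rz":0,"x":0,"y":0,"z":0,"jaw":1},{"rx":0,"ry":0,"rz":0,"x":0,"y":0,"z":0.6,"jaw":1},{"rx":0,"ry":0,"rz":0,"x":0,"y":0,"z":0.6,"jaw":1}]'; python3 -m jog '[{"rx":0,"ry":0,"rz":-0.466,"x":0.541,"y":-0.828,"z":0,"jaw":1},{"rx":0,"ry":0,"rz":-0.466,"x":0.541,"y":-0.828,"z":0,"jaw":1},{"rx":0,"ry":0,"rz":-0.466,"x":0.541,"y":-0.828,"z":0,"jaw":1},{"rx":0,"ry":0,"rz":-0.466,"x":0.541,"y":-0.828,"z":0,"jaw":1},{"rx":0,"ry":0,"rz":-0.466,"x":0.541,"y":-0.828,"z":0,"jaw":1},{"rx":0,"ry":0,"rz":0,"x":0,"y":0,"z":0,"jaw":1},{"rx":0,"ry":0,"rz":0,"x":0,"y":0,"z":0,"jaw":1}]'; python3 - <<'E'
from h import *
st()
a=rectify("scene",.51,.14,.04,.26,770); t=rectify("top",.51,.14,.04,.26,770)
cv2.imwrite("pics/k.png",np.hstack([t,a])[:,:,::-1])
E
```

```text
clock: 18.0
tcp_pos: [0.4249, 0.1412, 0.1108]
orientation: [2.292, 2.148, -0.002]
contact_force: [0.5, 0.2, 0.6]
grip_width: 0.0852
gripper_force: 0.0
clock: 18.88
tcp_pos: [0.5871, -0.1067, 0.1097]
orientation: [-2.678, -1.641, 0.001]
contact_force: [-0.5, 1.2, -0.3]
grip_width: 0.0849
gripper_force: 0.0
18.88 [ 0.5871 -0.1067  0.1097] yang -27.0 tz [-0.001  0.    -1.   ] F [-0.5  1.2 -0.3] w 0.0849 gf 0.0
```

View pics/k.png

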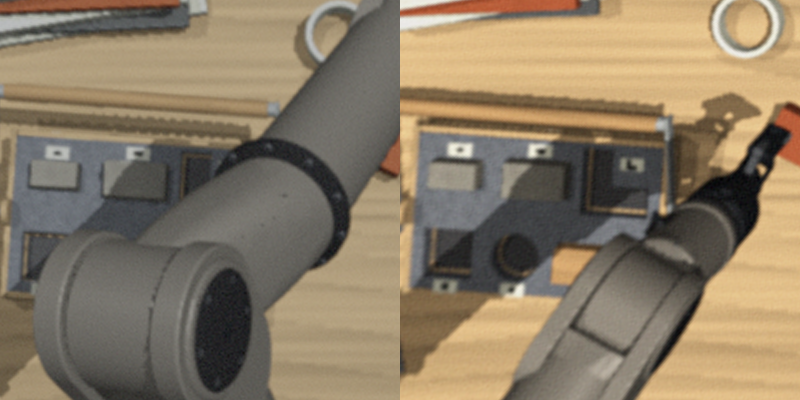

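The slip, brick and plank look seated, and the square is still under the gripper. Next I grasp it.

```bash
python3 -m jog '[{"rx":0,"ry":0,"rz":0,"x":0,"y":0,"z":-0.6,"jaw":1},{"rx":0,"ry":0,"rz":0,"x":0,"y":0,"z":-0.6,"jaw":1},{"rx":0,"ry":0,"rz":0,"x":0,"y":0,"z":-0.44,"jaw":1},{"rx":0,"ry":0,"rz":0,"x":0,"y":0,"z":0,"jaw":-1},{"rx":0,"ry":0,"rz":0,"x":0,"y":0,"z":0,"jaw":-1},{"rx":0,"ry":0,"rz":0,"x":0,"y":0,"z":0,"jaw":-1},{"rx":0,"ry":0,"rz":0,"x":0,"y":0,"z":0,"jaw":-1}]' 60; python3 -c "from h import *;st()"
```

```text
clock: 19.85
tcp_pos: [0.588, -0.1066, 0.0125]
orientation: [2.678, 1.642, 0.002]
contact_force: [-0.2, 0.2, 1.0]
grip_width: 0.0584
gripper_force: 66.1
19.85 [ 0.588  -0.1066  0.0125] yang -27.0 tz [ 0.001  0.    -1.   ] F [-0.2  0.2  1. ] w 0.0584 gf 66.1
```

```bash
python3 -m jog '[{"rx":0,"ry":0,"rz":0,"x":0,"y":0,"z":0.8,"jaw":-1},{"rx":0,"ry":0,"rz":0,"x":0,"y":0,"z":0.8,"jaw":-1},{"rx":0,"ry":0,"rz":0.291,"x":-0.311,"y":0.931,"z":0,"jaw":-1},{"rx":0,"ry":0,"rz":0.291,"x":-0.311,"y":0.931,"z":0,"jaw":-1},{"rx":0,"ry":0,"rz":0.291,"x":-0.311,"y":0.931,"z":0,"jaw":-1},{"rx":0,"ry":0,"rz":0.291,"x":-0.311,"y":0.931,"z":0,"jaw":-1},{"rx":0,"ry":0,"rz":0.291,"x":-0.311,"y":0.931,"z":0,"jaw":-1},{"rx":0,"ry":0,"rz":0.291,"x":-0.311,"y":0.931,"z":0,"jaw":-1}]'; python3 -m jog '[{"rx":0,"ry":0,"rz":0.291,"x":-0.311,"y":0.931,"z":0,"jaw":-1},{"rx":0,"ry":0,"rz":0.291,"x":-0.311,"y":0.931,"z":0,"jaw":-1},{"rx":0,"ry":0,"rz":0,"x":0,"y":0,"z":-0.6,"jaw":-1},{"rx":0,"ry":0,"rz":0,"x":0,"y":0,"z":0,"jaw":-1},{"rx":0,"ry":0,"rz":0,"x":0,"y":0,"z":0,"jaw":-1}]';  python3 -c "from h import *;st()"
```

```text
clock: 20.85
tcp_pos: [0.4748, 0.23, 0.1082]
orientation: [-2.397, -2.031, -0.002]
contact_force: [1.0, 0.7, -2.4]
grip_width: 0.0583
gripper_force: 66.3
clock: 21.48
tcp_pos: [0.4392, 0.3388, 0.0726]
orientation: [2.295, 2.145, 0.001]
contact_force: [0.6, 0.3, -2.4]
grip_width: 0.0584
gripper_force: 66.3
21.48 [0.4392 0.3388 0.0726] yang -3.9 tz [ 0.001 -0.    -1.   ] F [ 0.6  0.3 -2.4] w 0.0584 gf 66.3
```

Bottom is at about .060; lowering .029 with a force check.

```bash
python3 -m jog '[{"rx":0,"ry":0,"rz":0,"x":0,"y":0.01,"z":-0.2,"jaw":-1},{"rx":0,"ry":0,"rz":0,"x":0,"y":0,"z":-0.2,"jaw":-1},{"rx":0,"ry":0,"rz":0,"x":0,"y":0,"z":-0.08,"jaw":-1},{"rx":0,"ry":0,"rz":0,"x":0,"y":0,"z":0,"jaw":-1},{"rx":0,"ry":0,"rz":0,"x":0,"y":0,"z":0,"jaw":-1}]'
```

```text
clock: 22.1
tcp_pos: [0.4383, 0.3404, 0.043]
orientation: [2.293, 2.148, -0.0]
contact_force: [0.3, -0.1, -1.5]
grip_width: 0.0582
gripper_force: 66.3
```

```bash
python3 -m jog '[{"rx":0,"ry":0,"rz":0,"x":0,"y":0,"z":-0.06,"jaw":-1},{"rx":0,"ry":0,"rz":0,"x":0,"y":0,"z":0,"jaw":-1},{"rx":0,"ry":0,"rz":0,"x":0,"y":0,"z":0,"jaw":1},{"rx":0,"ry":0,"rz":0,"x":0,"y":0,"z":0,"jaw":1},{"rx":0,"ry":0,"rz":0,"x":0,"y":0,"z":0.6,"jaw":1},{"rx":0,"ry":0,"rz":0,"x":0,"y":0,"z":0.7,"jaw":1}]'; python3 -m jog '[{"rx":0,"ry":0,"rz":0.01,"x":0.805,"y":-0.52,"z":0,"jaw":0.2},{"rx":0,"ry":0,"rz":0.01,"x":0.805,"y":-0.52,"z":0,"jaw":0.2},{"rx":0,"ry":0,"rz":0,"x":0.805,"y":-0.52,"z":0,"jaw":0.2},{"rx":0,"ry":0,"rz":0,"x":0.805,"y":-0.52,"z":0,"jaw":0.2},{"rx":0,"ry":0,"rz":0,"x":0,"y":0,"z":0,"jaw":0.2},{"rx":0,"ry":0,"rz":0,"x":0,"y":0,"z":0,"jaw":0.2}]' ; python3 - <<'E'
from h import *
st()
a=rectify("scene",.52,.22,.05,.2,1000); t=rectify("top",.52,.22,.05,.2,1000)
cv2.imwrite("pics/m.png",np.hstack([t,a])[:,:,::-1])
E
```

```text
clock: 22.85
tcp_pos: [0.4379, 0.3402, 0.1178]
orientation: [2.292, 2.148, -0.002]
contact_force: [0.2, 0.1, 0.8]
grip_width: 0.0852
gripper_force: 0.0
clock: 23.6
tcp_pos: [0.6311, 0.2159, 0.1171]
orientation: [-2.289, -2.151, 0.001]
contact_force: [0.5, 0.3, -0.2]
grip_width: 0.0511
gripper_force: 0.0
23.6 [0.6311 0.2159 0.1171] yang -3.5 tz [-0.001  0.    -1.   ] F [ 0.5  0.3 -0.2] w 0.0511 gf 0.0
```

View pics/m.png

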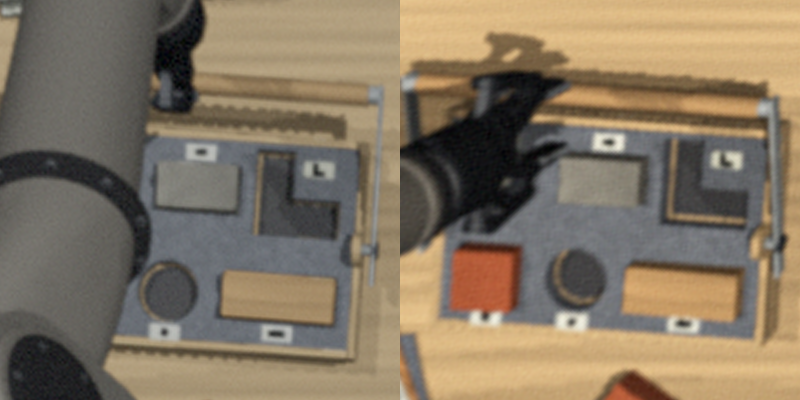

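All four blocks look flat in the right pockets. I'll do a quick press on each with shut fingers to confirm they're fully home, with tops expected at z≈.050.

```bash
python3 -m jog '[{"rx":0,"ry":0,"rz":0,"x":-0.78,"y":0.05,"z":0,"jaw":-1},{"rx":0,"ry":0,"rz":0,"x":-0.78,"y":0.05,"z":0,"jaw":-1},{"rx":0,"ry":0,"rz":0,"x":0,"y":0,"z":-0.5,"jaw":-1},{"rx":0,"ry":0,"rz":0,"x":0,"y":0,"z":-0.5,"jaw":-1},{"rx":0,"ry":0,"rz":0,"x":0,"y":0,"z":-0.13,"jaw":-1},{"rx":0,"ry":0,"rz":0,"x":0,"y":0,"z":0,"jaw":-1},{"rx":0,"ry":0,"rz":0,"x":0,"y":0,"z":0,"jaw":-1}]'; python3 -m jog '[{"rx":0,"ry":0,"rz":0,"x":0,"y":0,"z":0.5,"jaw":-1},{"rx":0,"ry":0,"rz":0,"x":0.06,"y":0.89,"z":0,"jaw":-1},{"rx":0,"ry":0,"rz":0,"x":0.06,"y":0.89,"z":0,"jaw":-1},{"rx":0,"ry":0,"rz":0,"x":0,"y":0,"z":-0.3,"jaw":-1},{"rx":0,"ry":0,"rz":0,"x":0,"y":0,"z":-0.2,"jaw":-1},{"rx":0,"ry":0,"rz":0,"x":0,"y":0,"z":0,"jaw":-1},{"rx":0,"ry":0,"rz":0,"x":0,"y":0,"z":0,"jaw":-1}]'
```

```text
clock: 24.58
tcp_pos: [0.5377, 0.2227, 0.0502]
orientation: [-2.287, -2.153, -0.001]
contact_force: [-1.8, 1.4, 4.0]
grip_width: 0.0001
gripper_force: 1.8
clock: 25.45
tcp_pos: [0.5451, 0.328, 0.0502]
orientation: [-2.29, -2.149, -0.001]
contact_force: [-2.4, 1.8, 6.0]
grip_width: 0.0003
gripper_force: 3.1
```

```bash
python3 -m jog '[{"rx":0,"ry":0,"rz":0,"x":0,"y":0,"z":0.5,"jaw":-1},{"rx":0,"ry":0,"rz":0,"x":-0.89,"y":0.1,"z":0,"jaw":-1},{"rx":0,"ry":0,"rz":0,"x":-0.89,"y":0.1,"z":0,"jaw":-1},{"rx":0,"ry":0,"rz":0,"x":0,"y":0,"z":-0.3,"jaw":-1},{"rx":0,"ry":0,"rz":0,"x":0,"y":0,"z":-0.2,"jaw":-1},{"rx":0,"ry":0,"rz":0,"x":0,"y":0,"z":0,"jaw":-1},{"rx":0,"ry":0,"rz":0,"x":0,"y":0,"z":0,"jaw":-1}]'; python3 -m jog '[{"rx":0,"ry":0,"rz":0,"x":0,"y":0,"z":0.5,"jaw":-1},{"rx":0,"ry":0,"rz":0,"x":-0.05,"y":-0.83,"z":0,"jaw":-1},{"rx":0,"ry":0,"rz":0,"x":-0.05,"y":-0.83,"z":0,"jaw":-1},{"rx":0,"ry":0,"rz":0,"x":-0.05,"y":-0.83,"z":0,"jaw":-1},{"rx":0,"ry":0,"rz":0,"x":-0.05,"y":-0.83,"z":0,"jaw":-1},{"rx":0,"ry":0,"rz":0,"x":0,"y":0,"z":-0.3,"jaw":-1},{"rx":0,"ry":0,"rz":0,"x":0,"y":0,"z":-0.2,"jaw":-1},{"rx":0,"ry":0,"rz":0,"x":0,"y":0,"z":0,"jaw":-1}]'
```

```text
clock: 26.32
tcp_pos: [0.4386, 0.3393, 0.0501]
orientation: [-2.29, -2.148, 0.003]
contact_force: [-8.3, -2.2, 17.0]
grip_width: -0.0
gripper_force: 8.7
clock: 27.32
tcp_pos: [0.4273, 0.1394, 0.05]
orientation: [2.292, 2.148, -0.001]
contact_force: [-4.2, -6.7, 21.8]
grip_width: -0.0002
gripper_force: 10.9
```

All four tops are at .050, so they're fully home. Next I grip the folded bar.

```bash
python3 -m jog '[{"rx":0,"ry":0,"rz":0,"x":0,"y":0,"z":0.6,"jaw":-1},{"rx":0,"ry":0,"rz":0,"x":0,"y":0,"z":0.6,"jaw":0.2},{"rx":0,"ry":0,"rz":0,"x":0.856,"y":0.307,"z":0,"jaw":0.2},{"rx":0,"ry":0,"rz":0,"x":0.856,"y":0.307,"z":0,"jaw":0.2},{"rx":0,"ry":0,"rz":0,"x":0.856,"y":0.307,"z":0,"jaw":0.2},{"rx":0,"ry":0,"rz":0,"x":0.856,"y":0.307,"z":0,"jaw":0.2},{"rx":0,"ry":0,"rz":0,"x":0,"y":0,"z":0,"jaw":0.2},{"rx":0,"ry":0,"rz":0,"x":0,"y":0,"z":0,"jaw":0.2}]'; python3 -m jog '[{"rx":0,"ry":0,"rz":0,"x":0,"y":0,"z":-0.5,"jaw":0.2},{"rx":0,"ry":0,"rz":0,"x":0,"y":0,"z":-0.4,"jaw":0.2},{"rx":0,"ry":0,"rz":0,"x":0,"y":0,"z":-0.22,"jaw":0.2},{"rx":0,"ry":0,"rz":0,"x":0,"y":0,"z":0,"jaw":0.2},{"rx":0,"ry":0,"rz":0,"x":0,"y":0,"z":0,"jaw":-1},{"rx":0,"ry":0,"rz":0,"x":0,"y":0,"z":0,"jaw":-1},{"rx":0,"ry":0,"rz":0,"x":0,"y":0,"z":0,"jaw":-1},{"rx":0,"ry":0,"rz":0,"x":0,"y":0,"z":0,"jaw":-1}]' 30
```

```text
clock: 28.32
tcp_pos: [0.6314, 0.2142, 0.1203]
orientation: [-2.289, -2.151, 0.003]
contact_force: [-0.7, -0.8, 0.0]
grip_width: 0.0518
gripper_force: 0.0
clock: 29.32
tcp_pos: [0.6323, 0.2152, 0.0555]
orientation: [2.289, 2.152, 0.002]
contact_force: [-1.5, -0.5, 6.5]
grip_width: 0.0208
gripper_force: 29.4
```

```bash
python3 -m jog '[{"rx":0,"ry":0,"rz":0,"x":-0.073,"y":0.005,"z":0.276,"jaw":-1},{"rx":0,"ry":0,"rz":0,"x":-0.103,"y":0.007,"z":0.266,"jaw":-1},{"rx":0,"ry":0,"rz":0,"x":-0.133,"y":0.009,"z":0.253,"jaw":-1},{"rx":0,"ry":0,"rz":0,"x":-0.161,"y":0.01,"z":0.236,"jaw":-1},{"rx":0,"ry":0,"rz":0,"x":-0.187,"y":0.012,"z":0.216,"jaw":-1},{"rx":0,"ry":0,"rz":0,"x":-0.21,"y":0.014,"z":0.193,"jaw":-1},{"rx":0,"ry":0,"rz":0,"x":-0.23,"y":0.015,"z":0.168,"jaw":-1}]'
```

```text
clock: 30.2
tcp_pos: [0.5725, 0.2194, 0.1555]
orientation: [2.284, 2.144, 0.021]
contact_force: [12.7, -1.0, 9.0]
grip_width: 0.0207
gripper_force: 29.1
```

```bash
python3 -m jog '[{"rx":0,"ry":0,"rz":0,"x":-0.249,"y":0.016,"z":0.141,"jaw":-1},{"rx":0,"ry":0,"rz":0,"x":-0.262,"y":0.017,"z":0.111,"jaw":-1},{"rx":0,"ry":0,"rz":0,"x":-0.274,"y":0.018,"z":0.081,"jaw":-1},{"rx":0,"ry":0,"rz":0,"x":-0.281,"y":0.018,"z":0.049,"jaw":-1},{"rx":0,"ry":0,"rz":0,"x":-0.285,"y":0.018,"z":0.017,"jaw":-1},{"rx":0,"ry":0,"rz":0,"x":0,"y":0,"z":0,"jaw":-1},{"rx":0,"ry":0,"rz":0,"x":0,"y":0,"z":0,"jaw":-1}]'
```

```text
clock: 31.08
tcp_pos: [0.487, 0.2253, 0.178]
orientation: [2.289, 2.151, 0.01]
contact_force: [-0.8, -1.2, 18.1]
grip_width: 0.0207
gripper_force: 35.0
```

```bash
python3 -m jog '[{"rx":0,"ry":0,"rz":0,"x":0,"y":0,"z":0,"jaw":0.2},{"rx":0,"ry":0,"rz":0,"x":0,"y":0,"z":0,"jaw":0.5},{"rx":0,"ry":0,"rz":0,"x":0,"y":0,"z":0,"jaw":0.5},{"rx":0,"ry":0,"rz":0,"x":0,"y":0,"z":0.5,"jaw":0.5},{"rx":0,"ry":0,"rz":0,"x":0,"y":0,"z":0.9,"jaw":0.5},{"rx":0,"ry":0,"rz":0,"x":0,"y":0,"z":0.5,"jaw":0.5},{"rx":0,"ry":0,"rz":0,"x":-0.2,"y":0.8,"z":0,"jaw":0.5},{"rx":0,"ry":0,"rz":0,"x":-0.2,"y":0.8,"z":0,"jaw":0.5}]';python3 -m jog '[{"rx":0,"ry":0,"rz":0,"x":-0.2,"y":0.8,"z":0,"jaw":0.5},{"rx":0,"ry":0,"rz":0,"x":-0.2,"y":0.8,"z":0,"jaw":0.5},{"rx":0,"ry":0,"rz":0,"x":-0.2,"y":0.8,"z":0,"jaw":0.5},{"rx":0,"ry":0,"rz":0,"x":0,"y":0,"z":0,"jaw":0.5}]'; python3 - <<'E'
from h import *
st();a=grab_frame("scene");t=grab_frame("top")
cv2.imwrite("pics/z.png",cv2.resize(np.hstack([t[90:390,60:460],a[60:360,200:600]]),(800,300))[:,:,::-1])
E
```

```text
clock: 32.08
tcp_pos: [0.4606, 0.3214, 0.2893]
orientation: [-2.29, -2.15, -0.002]
contact_force: [0.7, 1.0, -0.3]
grip_width: 0.0642
gripper_force: 0.0
clock: 32.58
tcp_pos: [0.4215, 0.4693, 0.2873]
orientation: [-2.28, -2.161, 0.002]
contact_force: [-1.0, 0.1, 0.4]
grip_width: 0.0641
gripper_force: 0.0
32.58 [0.4215 0.4693 0.2873] yang -3.1 tz [-0.001 -0.001 -1.   ] F [-1.   0.1  0.4] w 0.0641 gf 0.0
```

View pics/z.png

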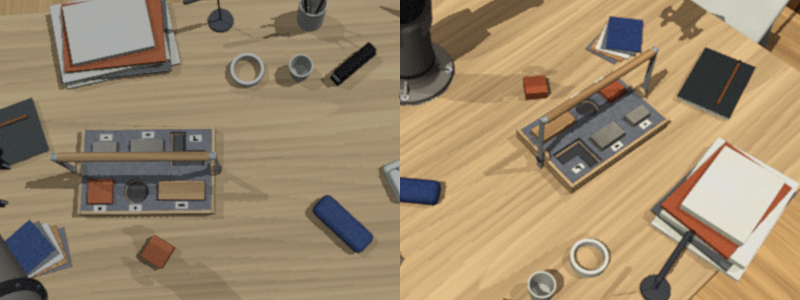

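```bash
python3 -c "from bench import r;print(r.hand_in())"
```

```text
the job is handed in; nothing more can be done
None
```

Job handed in at about 33 s: slip, brick, plank and square are fully home in their own pockets (disc and corner weren't on the desk), and the handle was folded first, then swung back up to stand upright on its own. One thing to note: the slip pressed on the pocket rim at a peak reading of about 84 N on the first try, then went in cleanly.

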